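# Jack up the hinged instrument tray and hold it

### The job

The levelling feet under the hinged instrument tray need changing. Bring the lever jack over (its blue block is the place to grip it), stand it flat on the bench with its saddle centred under the red-marked lift point on the tray's yellow tongue, give its red handle a full pump down and let it come all the way up, so that the tray comes up and settles back on its feet. Then press the handle fully down again and finish while still holding it down, so that the jack alone keeps the tray raised; keep the arm off the tray and leave the bottle, the spare foot and the black power adapter where they are.

Things in the scene. Friction and masses are not known exactly. Their poses are not given: they have to be found in the camera images.
- jack: Loose lever jack, about 0.77 kg in all. Origin: centre of the underside of its base; x points along the base from handle end to saddle end, y across, z up. Dark steel base plate 260 (x) x 90 (y) x 8 mm. Blue grip block at x = +45, saddle at x = +100. Pump handle in the x-z plane: pivot at x = +18, z = 60 mm, bar running back towards -x and, at rest, upwards 0.45 rad above level.
- jack_grip (a point): Centre of the top face of the jack's blue upright block, at x = +45, y = 0, z = 76 mm of the jack. The block is 36 mm along the jack's x and 34 mm across (y), from 8 to 76 mm above the underside. Grip it from above across y, at about 20 mm below its top; beside it there is only the base plate.
- saddle_top (a point): Centre of the flat round steel top of the jack's saddle, 34 mm across, at x = +100, y = 0 of the jack; 52 mm above the jack's underside at rest. It rises 30 mm over the handle's full stroke, in proportion to the handle's angle.
- handle_pad (a point): Centre of the upper face of the red pad at the handle's end, 44 x 44 x 12 mm; it lies 125 mm from the pivot along the bar and 6 mm above the bar's centre line. At rest it is at x = -92, z = 120 mm of the jack and slopes 0.45 rad (higher towards -x); fully down it is at x = -107, z = 66 mm and level, over the base plate.
- handle (a joint): Pump handle angle, rad: 0 = up (rest), 0.45 = fully down at its stop. A spring pushes it up again when it is let go (about 2 N at the pad at rest, 4 N when down); with the tray's weight on the saddle, pressing down takes about 9 to 13 N at the pad, more once it is against its stop. It does not latch.
- rig: Fixed stand bolted to the bench, with the tray hinged on it. Origin on the bench straight below the lift point; x points from the tongue towards tray and hinge, z up: the jack goes in with its own x along this x. Two round feet, 44 mm across, at x = +75, y = +-110 mm; hinge posts at x = +330. Under the tongue and the tray's front edge the space is free.
- tray_mark (a point): Centre of the red disc, 26 mm across, on top of the tray's yellow tongue, 79 mm above the bench over the lift point. The tongue is 60 mm wide, 8 thick, from x = -25 mm of the rig to the tray. The aluminium tray spans x = +45 to +345, y = +-140 mm, 70 to 84 mm above the bench; a white logger box and a small red-capped bottle on it reach 172 mm.
- lift_pad (a point): Centre of the lower face of the round black rubber lift pad, 24 mm across, 6 mm thick, under the tongue straight below the red mark. With the tray down it is 64 mm above the bench, so the jack's saddle passes under it with 12 mm to spare.
- tray (a joint): Tilt of the tray about its hinge, 330 mm behind the lift point, rad: 0 = resting on its feet; positive = tongue raised. The handle's full stroke raises it to about 0.055.
- bottle: Bystander: closed clear bottle with a red cap, 70 mm across, 160 tall, origin at the centre of its underside.
- spare_foot: Bystander: spare levelling foot, black rubber disc 48 mm across, 14 tall, with a steel stud, 44 tall in all, origin at the centre of its underside.
- adapter: Bystander: black power adapter 110 x 50 x 30 mm, origin at the centre of its underside.

How it is judged (in metres and radians):
On the way, in this order (a step that is already met when the one before it is completed fails the run):
1. The jack stands flat on the bench, handle up, its saddle within 12 mm of straight below the lift point (horizontal distance between saddle_top and lift_pad below 0.012 m and height (world z) of jack below 0.003 m and angle between jack's own z axis and vertical below 0.03 rad and value of joint handle below 0.06 rad), for 0.3 s.
2. First pump: the handle is down (over 0.40 rad) and the tray is raised by the jack (value of joint handle above 0.4 rad and value of joint tray above 0.035 rad and contact force between jack and rig above 5 N and horizontal distance between saddle_top and lift_pad below 0.015 m), for 0.2 s.
3. The handle is up again (under 0.06 rad) and the tray is back on its feet (value of joint handle below 0.06 rad and value of joint tray below 0.006 rad), for 0.2 s.
At the end, for the whole second after the job is handed in: The robot still presses the jack's handle (over 3 N) and holds it down past 0.40 of its 0.45 rad; the jack stands flat on the bench, its saddle within 15 mm of straight below the lift point and pushing on it with over 5 N; the tray is raised over 0.035 rad and still, and the arm does not touch it (all of step 2 and velocity of joint tray below 0.02 rad/s and height (world z) of jack below 0.004 m and angle between jack's own z axis and vertical below 0.04 rad and contact force between any of the fingers, the arm and jack above 3 N and contact force between each of the arm, the fingers and rig below 1 N); the arm keeps its last pose, push and grip.
It fails at once if the bottle, spare foot or adapter is moved more than 25 mm (distance of any of bottle, spare_foot, adapter from where it was at the start of the episode above 0.025 m).
It fails at once if the arm pushes on the tray or its stand with more than 6 N (contact force between any of the arm, the fingers and rig above 6 N).
It also fails if it takes over 54 s, if anything falls off the work surface, if the arm or the gripper's body presses on something with over 40 N, if the wrist force passes 120 N, or if a joint passes its speed limit or range.

### The arm

A 6-joint arm with a two-finger parallel gripper is mounted at the origin on the work surface. World frame = base frame: x ahead of the robot, y to its left, z up, the work surface at z = 0. Lengths are in mm, angles in rad, forces in N, time in s.
With the tool pointing down it reaches from about 275 to 1000 mm from the base axis. Payload 8.4 kg.
Tool frame: the origin (TCP) lies at the very end of the fingers, on their centre line; the grasp point (between the pads) lies 19 mm behind it; z points along the fingers, x is the direction in which the jaws open and shut, and the axes are right-handed (so a half turn about z gives the same grasp; the last joint's range is limited). The gripper opens to 85 mm and grips with 20 to 120 N. Pads are 22 mm wide; open, the fingers measure 114 mm over their backs; the gripper's body (76 mm by 85 mm) begins 54 mm behind the grasp point. The pads swing forward as they close: fully open they stand 13 mm farther back than shut.
Start: joints at [-1.179, 0.353, 1.633, -0, 1.155, -0.002], TCP at [239.811, -577.164, 231.281] pointing down, gripper open.
Joint ranges: [-2.63, 2.63], [-0.92, 2.1], [0.06, 2.66], [-1.3, 4.44], [0, 2.69], [-3.02, 3.02]. Speed limits (rad/s): [2.22, 2.22, 2.79, 3.14, 3.14, 3.14].

### API

Orientations are given as [roll, pitch, yaw] about the fixed x, y, z axes, in that order (R = Rz(yaw) Ry(pitch) Rx(roll)).
In Python, from rig import r gives the robot as it stands. The module is installed in compiled form; this text tells all that it offers.
- The arm moves only by the tool apply_moves, never from a script. Its argument "targets" is a list that holds one entry, the list of rows, each a list of 7 numbers: the gripper's target within -1 to 1 (fully open at 1, half-way at 0, shut at -1), then the shift along the tool's x, y, z in cm, then the turn, a rotation vector about the tool's x, y, z in degrees. A call has 1 to 8 rows; each row is the pose to reach, as a shift and turn from the pose measured when the call began, along the tool's axes at that moment; what a row does not reach only later rows make up. A row lasts 1/10 s, in which the tool goes at most 50 mm and 8.59 degrees, less where a joint would pass 70% of its speed; a pose out of reach is approached as far as the arm can. A call with a gripper value outside its range is refused whole. The fingers move at their own pace and stop on an object; "newtons" is the grip in N (left out, the last holds). Time passes only in rows, so rows that repeat a pose let the fingers close. It gives the time, the measured TCP pose, the force and the opening at its end, in the units of the state.
- r.sense(): the state, without advancing time (a new reading comes with each control period).
- r.grab_frame(name): name is "scene" or "top" or "wrist"; returns a dict with "pixels" (384x512x3 uint8, red, green, blue), "fov_y" (degrees; the focal length in pixels is half the picture's height over the tangent of half this angle, whatever the lens; pixels are square), "cx", "cy" (the principal point, pixels), "R" (3x3) and "t" (3): a world point X has camera coordinates R X + t; the wrist camera has in their place "mount" (4x4, takes a point from camera to tool coordinates, whose origin is the TCP and whose axes are the tool frame's). Camera axes: x right, y down, z forward; pixel columns grow to the right and rows downward; lengths in mm; the calibration is good to about 2 mm. The wrist camera is an equidistant fisheye: a pixel r from the principal point sees the ray r / f radians off the axis. A picture is of the moment at which its call begins: read the wrist's pose just before it. There is no depth.
- r.sign_off(): hands the job in, once; it reports no verdict.
The state is a dict: "clock": time; "qpos": joint angles; "qvel": joint speeds; "joint_efforts": joint torques, N m; "eef_pos": TCP position; "tcp_rot": TCP orientation; "contact_force": force on the tool from outside, world axes, zero at the start; "wrist_torque": the same for the moment, N m; "opening": opening from 0.0 (shut) to 1.0 (fully open).
Only numpy, scipy, OpenCV 4.12 (cv2) and the standard library are available. Lean on these libraries where they do the work, as an engineer would, in place of code of your own. Each camera call takes 0.05 s, during which the arm holds its last target. There are 200 camera calls.

## Working session

There is one attempt and no reset: what is moved stays moved. The work goes in short steps, Python scripts to look and compute and a tool call to move; the robot and the scene stay as the last step left them, time stands still between calls to the robot, and variables do not carry over. Pictures are saved under pics/ and viewed, about 8 in all and at most 12, crops included, and the job is handed in when it is done.

Besides the shell and the picture viewer there is one more tool, called after "Emit:" in YAML: its name, and indented under it one key for each argument. apply_moves: Moves the arm, as the interface text tells. Its arguments: {"type":"object","properties":{"targets":{"type":"array"},"newtons":{"type":"number"}},"required":["targets"]}

```bash
mkdir -p pics
python3 - <<'E'
from rig import r
import cv2,numpy as np,pickle
print({k:np.round(v,3).tolist() for k,v in r.sense().items()})
for n in("scene","top"):
    f=r.grab_frame(n);pickle.dump(f,open(n+".pkl","wb"))
    cv2.imwrite(f"pics/{n}.png",cv2.resize(f["pixels"][:,:,::-1],(800,600),interpolation=cv2.INTER_CUBIC))
    print(n,f["fov_y"],f["cx"],f["cy"],np.round(f["R"],3).tolist(),np.round(f["t"],1))
E
```

```text
{'clock': 0.0, 'qpos': [-1.179, 0.354, 1.634, 0.0, 1.155, -0.002], 'qvel': [-0.002, -0.002, -0.001, 0.002, 0.002, 0.001], 'joint_efforts': [0.001, -60.525, -34.207, -0.0, 0.009, -0.0], 'eef_pos': [239.656, -576.692, 230.558], 'tcp_rot': [-3.142, 0.001, -1.177], 'contact_force': [-0.073, -0.158, -0.002], 'wrist_torque': [-0.026, 0.006, 0.018], 'opening': 0.998}
scene 47.22416435949311 260.20226501252864 187.5839160043762 [[0.492, 0.871, -0.017], [0.672, -0.392, -0.629], [-0.554, 0.298, -0.778]] [-343.9 -318.6 1598.5]
top 48.02675676620011 263.4748485278303 193.38688229438296 [[-0.013, -1.0, -0.022], [-0.999, 0.014, -0.044], [0.045, 0.021, -0.999]] [  86.4  592.3 1463.2]
```

View pics/top.png

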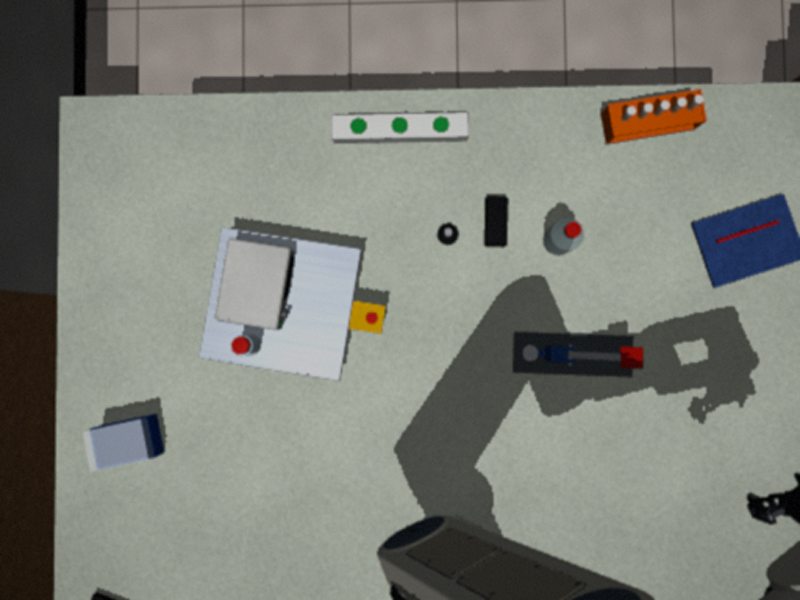

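View pics/scene.png

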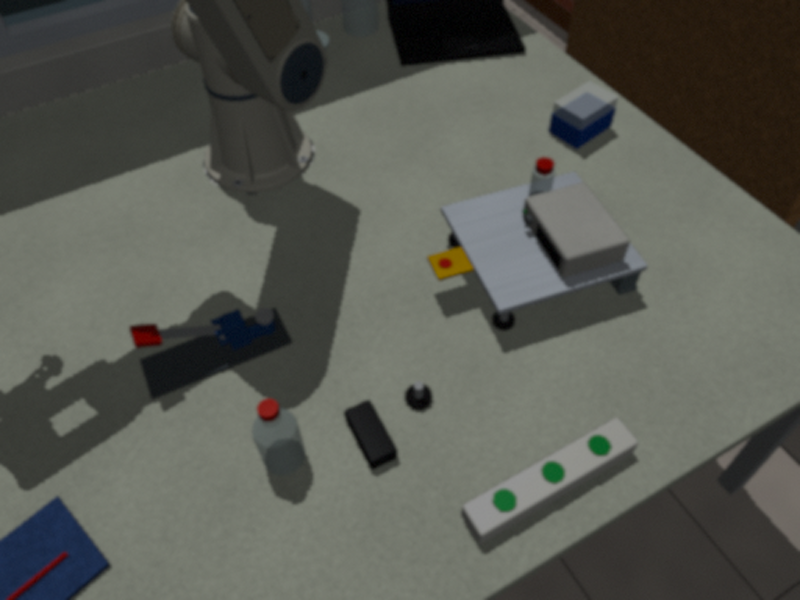

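Top view (pixels of the 800x600 picture): jack base corners (514,332), (634,335), (632,377) and (513,373), with the saddle at (531,353), the blue block at about (560,354) and the pad at (632,357). The red mark is at (372,318). Tray corners are (222,229), (365,240), (341,380) and (201,357). The spare foot, adapter and bottle lie on the far side. The scene view agrees.

```bash
cat > h.py <<'E'
import numpy as np
def px2w(f,u,v,z,s=1.5625):
    u=(u+.5)/s-.5; v=(v+.5)/s-.5
    F=192/np.tan(np.radians(f["fov_y"])/2);R=np.array(f["R"]);t=np.array(f["t"]).ravel()
    d=R.T@np.array([(u-f["cx"])/F,(v-f["cy"])/F,1]);c=-R.T@t
    return c+d*(z-c[2])/d[2]
E
python3 - <<'E'
import pickle,numpy as np
from h import px2w
T=pickle.load(open("top.pkl","rb"));S=pickle.load(open("scene.pkl","rb"))
for n,u,v,z in [("saddle",531,353,52),("block",560,354,76),("pad",632,357,120),("mark",372,318,79),("c1",514,332,8),("c2",634,335,8),("c3",632,377,8),("c4",513,373,8),("t1",222,229,84),("t2",365,240,84),("t3",341,380,84),("t4",201,357,84),("foot",447,233,10),("adap",497,220,30),("bottlecap",573,230,160)]:
    print(n,px2w(T,u,v,z).round(1))
for n,u,v,z in [("mark",445,264,79),("pad",146,334,120),("t1",644,268,84),("t2",500,309,84),("t3",442,210,84),("saddle",263,317,52)]: print("S",n,px2w(S,u,v,z).round(1))
E
```

```text
saddle [ 480.9 -173.5   52. ]
block [ 478.9 -230.    76. ]
pad [ 472.6 -365.7  120. ]
mark [559.  161.4  79. ]
c1 [ 525.8 -144.1    8. ]
c2 [ 516.  -405.1    8. ]
c3 [ 424.7 -398.3    8. ]
c4 [ 436.4 -140.2    8. ]
t1 [751.2 476.6  84. ]
t2 [723.  174.1  84. ]
t3 [430.6 227.   84. ]
t4 [481.9 520.9  84. ]
foot [ 7.46e+02 -7.00e-01  1.00e+01]
adap [ 769.8 -109.1   30. ]
bottlecap [ 725.8 -244.6  160. ]
S mark [560.8 161.3  79. ]
S pad [ 473.4 -365.2  120. ]
S t1 [756.1 467.2  84. ]
S t2 [702.4 187.1  84. ]
S t3 [440.2 228.   84. ]
S saddle [ 484.  -175.3   52. ]
```

```bash
cat >> h.py <<'E'
from scipy.spatial.transform import Rotation as Ro
def plan(s,xyz,yawdeg,pitchroll=(180,0)):
    R=Ro.from_euler("xyz",s["tcp_rot"]);G=Ro.from_euler("xyz",[pitchroll[0],pitchroll[1],yawdeg],degrees=True)
    print("shift cm",(R.inv().apply(np.array(xyz)-s["eef_pos"])/10).round(2),"turn deg",np.degrees((R.inv()*G).as_rotvec()).round(2))
E
python3 - <<'E'
from rig import r
from h import *
plan(r.sense(),[479,-229,200],-2.5)
E
```

```text
shift cm [-22.93 -35.45   3.09] turn deg [-4.000e-02  6.000e-02 -6.494e+01]
```

Emit:
apply_moves:
  targets:
    - [[1,-2.9,-4.4,0.4,0,0,-8.1],[1,-5.7,-8.9,0.8,0,0,-16.2],[1,-8.6,-13.3,1.2,0,0,-24.3],[1,-11.5,-17.7,1.5,0,0,-32.5],[1,-14.3,-22.2,1.9,0,0,-40.6],[1,-17.2,-26.6,2.3,0,0,-48.7],[1,-20.1,-31.0,2.7,0,0,-56.8],[1,-22.9,-35.4,3.1,0,0,-64.9]]

```text
clock: 0.9
eef_pos: [466.2, -246.4, 201.4]
tcp_rot: [-3.14, 0.001, -0.039]
contact_force: [1.2, -0.5, 0.3]
opening: 1.0
```

```bash
cat >> h.py <<'E'
def wpx(f,s,u,v,z,sc=1.5625):
    u=(u+.5)/sc-.5; v=(v+.5)/sc-.5
    F=192/np.tan(np.radians(f["fov_y"])/2);a=np.array([u-f["cx"],v-f["cy"]]);rr=np.hypot(*a);th=rr/F
    d=np.array([*(np.sin(th)*a/max(rr,1e-9)),np.cos(th)]);M=np.array(f["mount"])
    R=Ro.from_euler("xyz",s["tcp_rot"]).as_matrix()
    d=R@M[:3,:3]@d;c=R@M[:3,3]+s["eef_pos"]
    return c+d*(z-c[2])/d[2]
E
python3 - <<'E'
from rig import r
import cv2,pickle,numpy as np
s=r.sense();f=r.grab_frame("wrist");pickle.dump((f,s),open("w1.pkl","wb"))
print(s["clock"],s["eef_pos"],s["tcp_rot"],f["fov_y"],np.round(f["mount"],2).tolist())
cv2.imwrite("pics/w1.png",cv2.resize(f["pixels"][:,:,::-1],(800,600),interpolation=cv2.INTER_CUBIC))
E
```

```text
0.9 [ 466.20445783 -246.4245035   201.44159118] [-3.14040590e+00  6.30186280e-04 -3.85990201e-02] 65.70646984690485 [[1.0, -0.0, 0.0, 0.95], [0.0, 0.95, 0.33, -82.94], [-0.0, -0.33, 0.95, -144.05], [0.0, 0.0, 0.0, 1.0]]
```

View pics/w1.png

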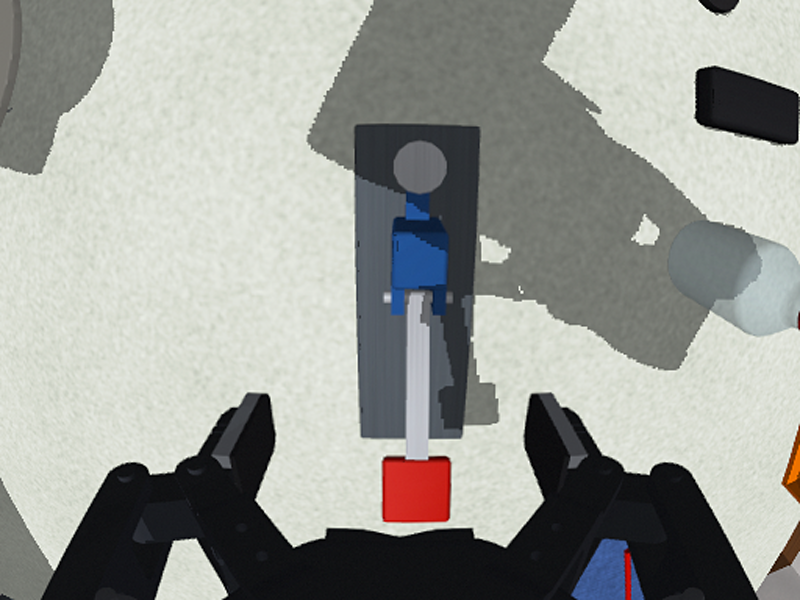

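Wrist view: saddle centre (420,167), block top about (420,260), pad centre (416,489). Base corners are (356,126), (480,128), (462,437) and (361,436). The jack lies straight between the fingers.

Run:
```python
from rig import r
import pickle
from h import *
f,s=pickle.load(open("w1.pkl","rb"))
for n,u,v,z in [("saddle",420,167,52),("block",420,260,76),("pad",416,489,120),("c1",356,126,8),("c2",480,128,8),("c3",462,437,8),("c4",361,436,8)]: print(n,wpx(f,s,u,v,z).round(1))
s=r.sense();print(s["clock"],s["eef_pos"])
```

```text
saddle [ 483.  -173.7   52. ]
block [ 480.2 -228.    76. ]
pad [ 473.  -364.1  120. ]
c1 [ 440.4 -143.2    8. ]
c2 [ 529.  -147.3    8. ]
c3 [ 516.3 -404.3    8. ]
c4 [ 427.4 -399.1    8. ]
0.95 [ 469.53993719 -241.02934502  200.9019616 ]
```

Run:
```python
from rig import r
from h import *
plan(r.sense(),[480.3,-228.3,120],-2.9)
plan(r.sense(),[480.3,-228.3,37],-2.9)
```

```text
shift cm [ 1.03 -1.27  8.1 ] turn deg [-0.26 -0.04  1.29]
shift cm [ 1.03 -1.23 16.4 ] turn deg [-0.26 -0.04  1.29]
```

Emit:
apply_moves:
  targets:
    - [[1,1.0,-1.25,4,-0.3,0,1.3],[1,1.0,-1.25,8,-0.3,0,1.3],[1,1.0,-1.25,11,-0.3,0,1.3],[1,1.0,-1.25,14,-0.3,0,1.3],[1,1.0,-1.25,16.4,-0.3,0,1.3],[1,1.0,-1.25,16.4,-0.3,0,1.3],[1,1.0,-1.25,16.4,-0.3,0,1.3]]

```text
clock: 1.65
eef_pos: [479.8, -228.1, 37.0]
tcp_rot: [3.141, 0.0, -0.051]
contact_force: [1.4, 0.2, 0.9]
opening: 1.002
```

Emit:
apply_moves:
  targets:
    - [[-1,0,0,0,0,0,0],[-1,0,0,0,0,0,0],[-1,0,0,0,0,0,0],[-1,0,0,0,0,0,0],[-1,0,0,0,0,0,0],[-1,0,0,0,0,0,0],[-1,0,0,0,0,0,0],[-1,0,0,0,0,0,0]]
  newtons: 80

```text
clock: 2.45
eef_pos: [479.9, -228.2, 38.0]
tcp_rot: [3.141, -0.0, -0.051]
contact_force: [-3.1, 1.2, 9.0]
opening: 0.387
```

Run:
```python
from rig import r
import numpy as np
print({k:np.round(v,3).tolist() for k,v in r.sense().items()})
```

```text
{'clock': 2.45, 'qpos': [-0.446, 0.477, 1.972, -0.001, 0.692, -0.395], 'qvel': [-0.001, -0.001, -0.001, 0.0, 0.0, 0.0], 'joint_efforts': [0.47, -52.287, -21.328, 0.148, -1.006, -0.039], 'eef_pos': [479.903, -228.224, 38.02], 'tcp_rot': [3.141, -0.0, -0.051], 'contact_force': [-3.072, 1.195, 9.03], 'wrist_torque': [0.077, 0.491, -0.047], 'opening': 0.387}
```

Run:
```python
from rig import r
from h import *
plan(r.sense(),[534.8,18.6,78],-10)
```

```text
shift cm [  4.23 -24.93  -4.01] turn deg [ 0.04 -0.01  7.08]
```

Emit:
apply_moves:
  targets:
    - [[-1,0,0,-1,0,0,0],[-1,0,0,-2,0,0,0],[-1,0,0,-3,0,0,0],[-1,0,0,-4,0,0,0],[-1,0,0,-4,0,0,0],[-1,0,0,-4,0,0,0]]

```text
clock: 3.05
eef_pos: [480.0, -228.2, 78.3]
tcp_rot: [3.141, -0.001, -0.051]
contact_force: [-1.1, -0.2, -7.5]
opening: 0.389
```

Emit:
apply_moves:
  targets:
    - [[-1,0.4,-2.5,0,0,0,0.7],[-1,1.1,-6.5,0,0,0,1.8],[-1,1.8,-10.5,0,0,0,3],[-1,2.5,-14.5,0,0,0,4.2],[-1,3.2,-18.5,0,0,0,5.3],[-1,3.8,-22.3,0,0,0,6.3],[-1,4.2,-24.9,0,0,0,7.1],[-1,4.2,-24.9,0,0,0,7.1]]

```text
clock: 3.85
eef_pos: [535.2, 21.3, 77.7]
tcp_rot: [-3.142, -0.001, -0.172]
contact_force: [0.0, -1.5, -7.2]
opening: 0.39
```

Run:
```python
from rig import r
import cv2,pickle,numpy as np
s=r.sense();f=r.grab_frame("wrist");pickle.dump((f,s),open("w2.pkl","wb"))
cv2.imwrite("pics/w2.png",cv2.resize(f["pixels"][:,:,::-1],(800,600),interpolation=cv2.INTER_CUBIC))
print(s["eef_pos"],s["tcp_rot"])
```

```text
[535.16111335  21.32615712  77.7151604 ] [-3.14156158e+00 -9.39275267e-04 -1.72358023e-01]
```

View pics/w2.png

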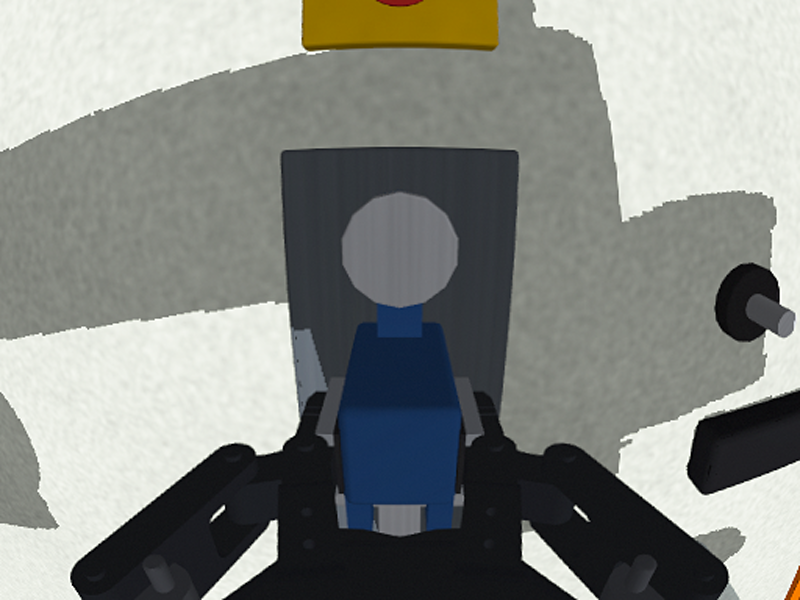

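The saddle centre is at (400,249), the tongue's front edge runs from (302,45) to (498,45) and is level, and the red mark's column is about 400. The jack is already well in line with the tongue.

Run:
```python
from rig import r
import pickle
from h import *
f,s=pickle.load(open("w2.pkl","rb"))
a=wpx(f,s,303,44,78);b=wpx(f,s,497,44,78);S=wpx(f,s,400,249,52+40)
c1=wpx(f,s,281,151,48);c2=wpx(f,s,519,151,48)
print(a,b,S,np.hypot(*(a-b)[:2]),"tongue yaw",np.degrees(np.arctan2(*(b-a)[1::-1])),"base",np.degrees(np.arctan2(*(c2-c1)[1::-1])), np.hypot(*(c1-c2)[:2]))
m=(a+b)/2;th=np.arctan2(*(b-a)[1::-1]);x=np.array([-np.sin(th),np.cos(th)])
print("mark",m[:2]+25*x)
R=Ro.from_euler("xyz",s["tcp_rot"]).as_matrix();print("saddle in tool",R.T@(S-s["eef_pos"]))
s=r.sense();print(s["eef_pos"],s["tcp_rot"])
```

```text
[527.62178138 142.56398026  78.        ] [586.05042198 132.37717044  78.        ] [545.95185103  75.7177285   92.        ] 59.31000873929864 tongue yaw -9.889893048650407 base -9.925181031672793 89.24083421827495
mark [561.1299848  162.09906633]
saddle in tool [  1.31579331 -55.43677545 -14.28188766]
[534.59141606  19.76497764  77.63554492] [ 3.14073865e+00 -2.98263477e-04 -1.71986166e-01]
```

Run:
```python
from rig import r
from h import *
s=r.sense()
plan(s,[534.8,19,42.5],-9.9)
plan(s,[550.4,107.5,42],-9.9)
```

```text
shift cm [0.03 0.07 3.51] turn deg [ 0.05 -0.02  0.05]
shift cm [ 0.05 -8.92  3.56] turn deg [ 0.05 -0.02  0.05]
```

Emit:
apply_moves:
  targets:
    - [[-1,0,0,1.2,0,0,0],[-1,0,0,2.4,0,0,0],[-1,0,0,3.5,0,0,0],[-1,0,-1.5,3.55,0,0,0],[-1,0,-3.5,3.55,0,0,0],[-1,0,-5.5,3.55,0,0,0],[-1,0,-7.5,3.55,0,0,0],[-1,0.05,-8.9,3.55,0,0,0]]

```text
clock: 4.7
eef_pos: [550.6, 108.6, 41.7]
tcp_rot: [3.141, -0.0, -0.172]
contact_force: [0.4, 0.1, -7.9]
opening: 0.393
```

Run:
```python
from rig import r
from h import *
s=r.sense();print(s["eef_pos"],s["contact_force"])
plan(s,[550.4,107.5,38],-9.9)
```

```text
[550.57847264 108.64779266  41.70283965] [ 0.36264236  0.10283971 -7.86435668]
shift cm [0.   0.12 0.37] turn deg [ 0.04 -0.01  0.04]
```

Emit:
apply_moves:
  targets:
    - [[-1,0,0.1,0.1,0,0,0],[-1,0,0.1,0.2,0,0,0],[-1,0,0.1,0.3,0,0,0],[-1,0,0.1,0.4,0,0,0],[-1,0,0.1,0.45,0,0,0],[-1,0,0.1,0.45,0,0,0]]

```text
clock: 5.3
eef_pos: [550.0, 107.1, 38.0]
tcp_rot: [3.141, 0.0, -0.173]
contact_force: [-4.3, -0.6, 4.4]
opening: 0.386
```

Run:
```python
from rig import r
import cv2,pickle,numpy as np
s=r.sense();print(s["eef_pos"],s["contact_force"],s["wrist_torque"])
f=r.grab_frame("wrist");pickle.dump((f,s),open("w3.pkl","wb"))
g=r.grab_frame("scene");pickle.dump(g,open("scene2.pkl","wb"))
a=cv2.resize(f["pixels"],(512,384));b=cv2.resize(g["pixels"][100:220,200:360],(512,384),interpolation=cv2.INTER_CUBIC)
cv2.imwrite("pics/w3.png",cv2.resize(np.vstack([a,b])[:,:,::-1],(400,600)))
```

```text
[550.04886983 107.06073566  38.03605035] [-4.25855413 -0.55621702  4.36727914] [0.01990447 0.68679728 0.09857967]
```

View pics/w3.png

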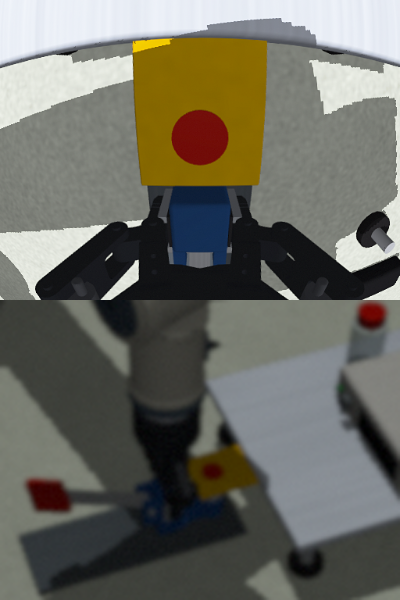

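The red mark is at (200,137.5) in the upper half of the picture, which is (400.5,275.5) at 800x600. The jack sits under the tongue with its handle clear.

Run:
```python
import pickle,cv2
from h import *
f,s=pickle.load(open("w3.pkl","rb"))
p=f["pixels"].astype(int);m=(p[:,:,0]>100)&(p[:,:,1]<60)&(p[:,:,2]<60)
n,l,st,c=cv2.connectedComponentsWithStats(m.astype("uint8"));i=1+st[1:,4].argmax();print(c[i],st[i])
X=wpx(f,s,*c[i],79,1.0);R=Ro.from_euler("xyz",s["tcp_rot"]).as_matrix();print(X,R.T@(X-s["eef_pos"]))
```

```text
[255.49031297 175.70218579] [ 220  141   72   71 4026]
[560.65660672 161.14435359  79.        ] [  1.13811812 -55.06505758 -41.01403544]
```

Emit:
apply_moves:
  targets:
    - [[1,0,0,0,0,0,0],[1,0,0,0,0,0,0],[1,0,0,0,0,0,0],[1,0,0,0,0,0,0],[1,0,0,0,0,0,0],[1,0,0,0,0,0,0]]

```text
clock: 6.0
eef_pos: [550.1, 107.0, 38.0]
tcp_rot: [3.141, 0.0, -0.173]
contact_force: [0.4, -0.1, 0.0]
opening: 1.0
```

Emit:
apply_moves:
  targets:
    - [[1,0,0,-2,0,0,0],[1,0,0,-5,0,0,0],[1,0,0,-9,0,0,0],[1,0,0,-13,0,0,0],[1,0,0,-13,0,0,0]]

```text
clock: 6.5
eef_pos: [553.4, 107.8, 173.3]
tcp_rot: [-3.139, -0.008, -0.173]
contact_force: [1.1, -0.0, 0.0]
opening: 0.998
```

Run:
```python
from rig import r
import cv2,pickle,numpy as np
from h import *
s=r.sense();print(s["eef_pos"],s["contact_force"],s["opening"])
o=np.array([543.6,62.8]);x=np.array([.172,.985])
plan(s,[*(o-90*x),160],-9.9);plan(s,[*(o-90*x),135],-9.9)
```

```text
[553.41714521 107.84061991 173.33152867] [ 1.05439385 -0.04987452  0.04790713] 0.9982992924558426
shift cm [-0.21 13.61  1.3 ] turn deg [-0.13 -0.46  0.01]
shift cm [-0.23 13.61  3.8 ] turn deg [-0.13 -0.46  0.01]
```

Emit:
apply_moves:
  targets:
    - [[-1,-0.2,3,1.0,-0.1,-0.4,0],[-1,-0.2,7,1.0,-0.1,-0.4,0],[-1,-0.2,11,1.0,-0.1,-0.4,0],[-1,-0.2,13.6,1.0,-0.1,-0.4,0],[-1,-0.2,13.6,1.0,-0.1,-0.4,0],[-1,-0.2,13.6,1.0,-0.1,-0.4,0],[-1,-0.2,13.6,1.0,-0.1,-0.4,0],[-1,-0.2,13.6,1.0,-0.1,-0.4,0]]

```text
clock: 7.3
eef_pos: [528.3, -24.9, 162.8]
tcp_rot: [-3.141, -0.001, -0.172]
contact_force: [-0.4, 0.2, 0.1]
opening: -0.0
```

Run:
```python
from rig import r
import cv2,pickle,numpy as np
from h import *
s=r.sense();print(s["eef_pos"],s["tcp_rot"],s["contact_force"],s["opening"])
f=r.grab_frame("wrist");pickle.dump((f,s),open("w4.pkl","wb"))
cv2.imwrite("pics/w4.png",cv2.resize(f["pixels"][:,:,::-1],(800,600),interpolation=cv2.INTER_CUBIC))
o=np.array([543.6,62.8]);x=np.array([.172,.985])
s=r.sense()
for d,z in((90,126),(92,115),(97,95),(104,66)):plan(s,[*(o-d*x),z],-9.9)
```

```text
[528.28140094 -24.85793403 162.79310964] [-3.14095825e+00 -8.04829556e-04 -1.71547326e-01] [-0.43949075  0.17649502  0.13747531] -0.00034770049522667027
shift cm [-0.    0.1   3.69] turn deg [-0.03 -0.05  0.08]
shift cm [-0.    0.3   4.79] turn deg [-0.03 -0.05  0.08]
shift cm [-0.01  0.8   6.79] turn deg [-0.03 -0.05  0.08]
shift cm [-0.01  1.5   9.68] turn deg [-0.03 -0.05  0.08]
```

View pics/w4.png

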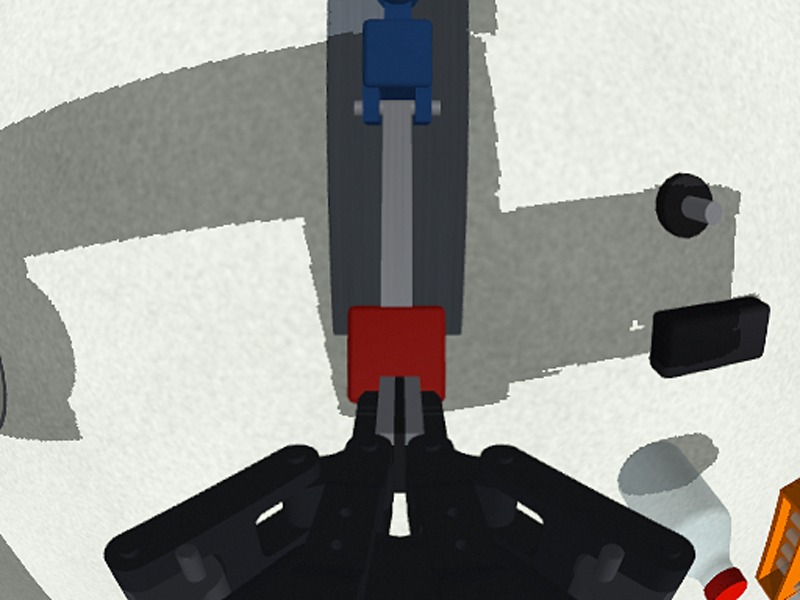

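Pad corners are (349,308), (445,308), (443,402) and (350,402). The block top is at about (397,53). The shut finger tips are over the pad laterally.

Run:
```python
import pickle
from h import *
f,s=pickle.load(open("w4.pkl","rb"));R=Ro.from_euler("xyz",s["tcp_rot"]).as_matrix()
for u,v,z in((397,308,110.5),(397,402,129.5),(397,53,76)):
    X=wpx(f,s,u,v,z);print(X.round(1),(R.T@(X-s["eef_pos"])).round(1))
```

```text
[530.9 -10.7 110.5] [  0.1 -14.3  52.3]
[524.4 -47.5 129.5] [ 0.  23.  33.3]
[551.2 106.   76. ] [   0.2 -132.8   86.9]
```

Emit:
apply_moves:
  targets:
    - [[-1,0,0,2,0,0,0],[-1,0,0.1,3.5,0,0,0],[-1,0,0.2,4.3,0,0,0],[-1,0,0.4,5.1,0,0,0],[-1,0,0.6,5.9,0,0,0],[-1,0,0.8,6.7,0,0,0]]

```text
clock: 7.95
eef_pos: [527.4, -33.0, 96.0]
tcp_rot: [-3.141, -0.002, -0.171]
contact_force: [-3.5, -2.1, 10.3]
opening: -0.002
```

Run:
```python
from rig import r
from h import *
s=r.sense();print(s["eef_pos"],s["contact_force"])
o=np.array([543.6,62.8]);x=np.array([.172,.985])
for d,z in((100,80),(104,66),(104,64)):plan(s,[*(o-d*x),z],-9.9)
```

```text
[527.43751524 -33.01976461  95.96141457] [-3.497673   -2.10511393 10.28741639]
shift cm [-0.06  0.28  1.6 ] turn deg [-0.02 -0.11  0.09]
shift cm [-0.06  0.68  3.  ] turn deg [-0.02 -0.11  0.09]
shift cm [-0.06  0.68  3.2 ] turn deg [-0.02 -0.11  0.09]
```

Emit:
apply_moves:
  targets:
    - [[-1,0,0.1,0.7,0,0,0],[-1,0,0.25,1.4,0,0,0],[-1,0,0.45,2.1,0,0,0],[-1,0,0.6,2.7,0,0,0],[-1,0,0.7,3.1,0,0,0],[-1,0,0.7,3.1,0,0,0],[-1,0,0.7,3.1,0,0,0]]

```text
clock: 8.65
eef_pos: [526.7, -39.0, 65.8]
tcp_rot: [-3.139, -0.002, -0.172]
contact_force: [-4.2, 7.6, 14.3]
opening: -0.001
```

Run:
```python
from rig import r
import cv2,pickle,numpy as np
s=r.sense();print(s["eef_pos"],s["tcp_rot"],s["contact_force"])
f=r.grab_frame("wrist");g=r.grab_frame("scene");pickle.dump((f,s,g),open("w5.pkl","wb"))
a=cv2.resize(f["pixels"],(512,384));b=cv2.resize(g["pixels"][100:220,200:360],(512,384),interpolation=cv2.INTER_CUBIC)
cv2.imwrite("pics/w5.png",cv2.resize(np.vstack([a,b])[:,:,::-1],(400,600)))
```

```text
[526.74311494 -38.9805878   65.79289442] [-3.13939956e+00 -2.36556278e-03 -1.72223665e-01] [-4.21631777  7.64890946 14.31496629]
```

View pics/w5.png

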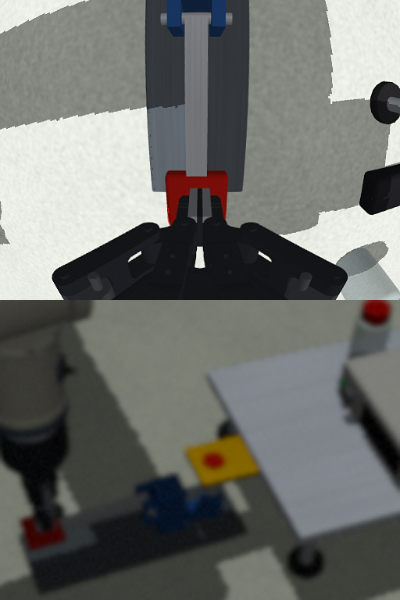

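Run:
```python
import pickle
from h import *
o=np.array([543.6,62.8]);x=np.array([.172,.985]);y=np.array([-.985,.172])
for fn,pts in(("w4.pkl",[("tailL",333,334,8),("tailR",461,335,8),("pinL",357,107,60),("pinR",438,107,60)]),("w5.pkl",[("tailL",304,380,8),("tailR",486,380,8),("pinL",323,37,60),("pinR",464,37,60),("bar/pad edge",392,342,66)])):
    P=pickle.load(open(fn,"rb"));f,s=P[:2];print(fn)
    for n,u,v,z in pts:
        X=wpx(f,s,u,v,z)[:2];print(n,round((X-o)@x,1),round((X-o)@y,1))
P=pickle.load(open("w5.pkl","rb"));g=P[2]
for z in(79,97):print("mark",z,px2w(g,200+213/400*160,100+160/300*120,z,1.0))
```

```text
w4.pkl
tailL -129.7 45.2
tailR -130.5 -44.5
pinL 18.2 20.8
pinR 18.1 -21.3
w5.pkl
tailL -128.5 45.3
tailR -128.6 -45.2
pinL 18.5 22.2
pinR 18.3 -22.6
bar/pad edge -82.6 0.5
mark 79 [545.76270573 172.44449743  79.        ]
mark 97 [559.3433626  163.54419278  97.        ]
```

The jack has stayed put, and the mark fits a lift of about 18 mm. Now I let the handle up.

Emit:
apply_moves:
  targets:
    - [[-1,0,-0.1,-0.7,0,0,0],[-1,0,-0.3,-1.5,0,0,0],[-1,0,-0.5,-2.3,0,0,0],[-1,0,-0.8,-3.2,0,0,0],[-1,0,-1.0,-4.1,0,0,0],[-1,0,-1.2,-5.1,0,0,0],[-1,0,-1.2,-6.5,0,0,0],[-1,0,-1.2,-7.5,0,0,0]]

```text
clock: 9.55
eef_pos: [528.7, -27.3, 141.9]
tcp_rot: [-3.14, -0.003, -0.172]
contact_force: [-0.3, -1.0, -0.4]
opening: -0.001
```

Emit:
apply_moves:
  targets:
    - [[-1,0,0,-1,0,0,0],[-1,0,0,-1,0,0,0],[-1,0,0,-1,0,0,0],[-1,0,0,-1,0,0,0],[-1,0,0,-1,0,0,0]]

```text
clock: 10.05
eef_pos: [528.3, -27.4, 151.3]
tcp_rot: [-3.14, -0.002, -0.172]
contact_force: [0.0, -0.6, -0.1]
opening: -0.004
```

Run:
```python
from rig import r
import cv2,pickle,numpy as np
from h import *
s=r.sense();print(s["eef_pos"],s["tcp_rot"],s["contact_force"])
f=r.grab_frame("wrist");g=r.grab_frame("scene");pickle.dump((f,s,g),open("w6.pkl","wb"))
a=cv2.resize(f["pixels"],(512,384));b=cv2.resize(g["pixels"][100:220,200:360],(512,384),interpolation=cv2.INTER_CUBIC)
cv2.imwrite("pics/w6.png",cv2.resize(np.vstack([a,b])[:,:,::-1],(400,600)))
o=np.array([543.6,62.8]);x=np.array([.172,.985])
s=r.sense()
for d,z in((90,126),(92,115),(97,95),(104,66)):plan(s,[*(o-d*x),z],-9.9)
```

```text
[528.27455944 -27.37845674 151.2969614 ] [-3.13976554e+00 -1.75320701e-03 -1.71828814e-01] [ 0.03871982 -0.5964762  -0.07037854]
shift cm [-0.06 -0.14  2.54] turn deg [-0.11 -0.11  0.06]
shift cm [-0.06  0.06  3.64] turn deg [-0.11 -0.11  0.06]
shift cm [-0.07  0.56  5.64] turn deg [-0.11 -0.11  0.06]
shift cm [-0.07  1.27  8.54] turn deg [-0.11 -0.11  0.06]
```

View pics/w6.png

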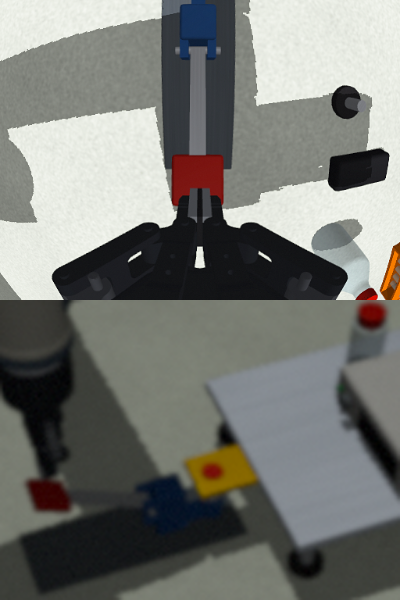

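The handle is up, and the mark is back at (212,471) from its tray-down picture, against (213,460) when raised. A quick check of the jack's position, then I press again.

Run:
```python
import pickle
from h import *
o=np.array([543.6,62.8]);x=np.array([.172,.985]);y=np.array([-.985,.172])
f,s,g=pickle.load(open("w6.pkl","rb"))
for n,u,v,z in[("tailL",330,337,8),("tailR",464,337,8),("pin",356,100,60),("pin",440,100,60)]:
        X=wpx(f,s,u,v,z)[:2];print(n,round((X-o)@x,1),round((X-o)@y,1))
```

```text
tailL -129.4 45.0
tailR -129.5 -45.5
pin 18.3 19.7
pin 18.3 -21.9
```

Emit:
apply_moves:
  targets:
    - [[-1,-0.05,-0.1,2.4,0,0,0],[-1,-0.05,0,3.2,0,0,0],[-1,-0.05,0.2,4.1,0,0,0],[-1,-0.05,0.4,5.0,0,0,0],[-1,-0.05,0.7,5.8,0,0,0],[-1,-0.05,0.9,6.6,0,0,0],[-1,-0.05,1.1,7.4,0,0,0]]

```text
clock: 10.85
eef_pos: [526.5, -37.4, 77.6]
tcp_rot: [-3.138, -0.002, -0.173]
contact_force: [-1.5, 7.0, 9.2]
opening: 0.003
```

Run:
```python
from rig import r
from h import *
s=r.sense();print(s["eef_pos"],s["contact_force"])
o=np.array([543.6,62.8]);x=np.array([.172,.985])
for d,z in((104,66),(104,64)):plan(s,[*(o-d*x),z],-9.9)
```

```text
[526.54807807 -37.40617424  77.56234994] [-1.53224355  7.03014414  9.18140172]
shift cm [-0.05  0.24  1.16] turn deg [-0.2  -0.14 -0.01]
shift cm [-0.05  0.24  1.36] turn deg [-0.2  -0.14 -0.01]
```

Emit:
apply_moves:
  targets:
    - [[-1,0,0,0.6,0,0,0],[-1,0,0.05,1.1,0,0,0],[-1,0,0.1,1.4,0,0,0],[-1,0,0.1,1.5,0,0,0],[-1,0,0.1,1.5,0,0,0],[-1,0,0.1,1.5,0,0,0]]

```text
clock: 11.45
eef_pos: [526.6, -38.4, 64.7]
tcp_rot: [-3.138, -0.003, -0.173]
contact_force: [-10.2, 1.2, 33.2]
opening: -0.001
```

Run:
```python
from rig import r
import cv2,pickle,numpy as np
s=r.sense();print(s["eef_pos"],s["tcp_rot"],s["contact_force"],s["qvel"])
f=r.grab_frame("wrist");g=r.grab_frame("scene");pickle.dump((f,s,g),open("w7.pkl","wb"))
a=cv2.resize(f["pixels"],(512,384));b=cv2.resize(g["pixels"][100:220,200:360],(512,384),interpolation=cv2.INTER_CUBIC)
cv2.imwrite("pics/w7.png",cv2.resize(np.vstack([a,b])[:,:,::-1],(400,600)))
print(r.sense()["contact_force"],r.sense()["eef_pos"])
```

```text
[526.55972546 -38.36745561  64.67938952] [-3.13776090e+00 -2.62936868e-03 -1.73184513e-01] [-10.16238672   1.20127795  33.24796992] [ 0.00070739 -0.00019506  0.00050945  0.00114601  0.00092205 -0.00106348]
[-9.74678031  0.46600125 33.08248896] [526.59914205 -38.34738917  64.72928513]
```

View pics/w7.png

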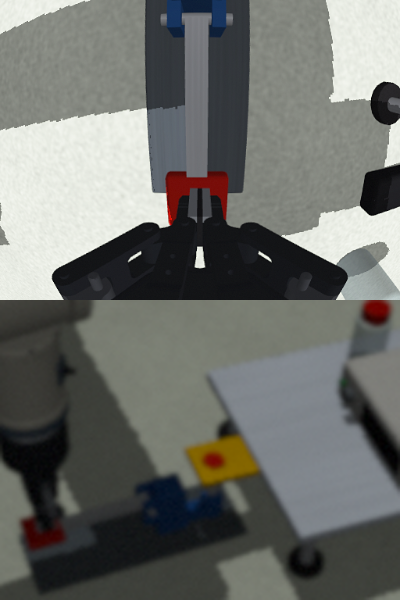

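Emit:
apply_moves:
  targets:
    - [[-1,0,0,0.14,0,0,0],[-1,0,0,0.14,0,0,0],[-1,0,0,0.14,0,0,0],[-1,0,0,0.14,0,0,0],[-1,0,0,0.14,0,0,0]]

```text
clock: 12.05
eef_pos: [526.5, -38.3, 65.0]
tcp_rot: [-3.137, -0.003, -0.173]
contact_force: [-8.8, 2.7, 27.3]
opening: 0.001
```

Run:
```python
from rig import r
import pickle
from h import *
s=r.sense();print(s["clock"],s["eef_pos"],s["contact_force"],np.abs(s["qvel"]).max())
o=np.array([543.6,62.8]);x=np.array([.172,.985]);y=np.array([-.985,.172])
f,s,g=pickle.load(open("w7.pkl","rb"))
for n,u,v,z in[("tailL",304,382,8),("tailR",486,382,8),("pin",323,37,60),("pin",464,37,60)]:
        X=wpx(f,s,u,v,z)[:2];print(n,round((X-o)@x,1),round((X-o)@y,1))
print("mark",px2w(g,200+213/400*160,100+160/300*120,97,1.0))
```

```text
12.05 [526.52913025 -38.33000925  64.99601296] [-8.84805339  2.66620948 27.27089188] 0.0007976581587501612
tailL -128.3 45.4
tailR -128.5 -44.8
pin 18.8 22.2
pin 18.6 -22.3
mark [559.3433626  163.54419278  97.        ]
```

The press is steady at 27 N, the jack is in place and the tray is raised, so I'm handing in.

```bash
python3 -c "
from rig import r
print(r.sign_off())"
```

```text
the job is handed in; nothing more can be done
None
```

The job is handed in with the arm holding the jack's handle down and the tray raised. Sign-off reports no verdict. I gripped the jack by its blue block, carried it over, set it flat with its saddle under the red mark, and gave the handle one full pump down and up. Then I pressed the handle down again to hold it.

- **Final press:** it was steady at about 27 N vertical with 9 N sideways, and the arm was still. The fingertip stood at z = 65 mm, against 66 mm for the pad when fully down, so the handle is at its stop. I had backed off from 33 N to stay clear of the 40 N limit.
- **Jack position:** the saddle was within about 2 mm of the lift point. The jack moved no more than about 2 mm in the pictures through both presses.
- **Tray:** the red mark's picture position fits a lift of about 18 mm (about 0.055 rad) in both presses. Between them it went back to its tray-down position, with the handle up.
- **First pump:** it reached only 14 N at z = 65.8 mm, so it may have stopped just short of the handle's stop. That is about 0.01 rad from full, so it should be past the 0.40 rad needed.
- **Not measured directly:** I had no readings of the joint angles or of contact with the tray. My moves stayed clear of the tray, bottle, spare foot and adapter, but I did not re-measure where those three stand at the end.

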